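# Shut a slide carrier and hold it flush on a sloped slide reader

### The arm

A 6-joint arm with a two-finger parallel gripper is mounted at the origin on a cart in front of the work surface, level with it; the furniture and walls round the work are solid. World frame = base frame: x ahead of the robot, y to its left, z up, the work surface at z = 0. Lengths are in mm, angles in rad, forces in N, time in s.
With the tool pointing down it reaches from about 425 to 950 mm from the base axis. Payload 3.5 kg.
Tool frame: the origin (TCP) lies at the very end of the fingers, on their centre line; the grasp point (between the pads) lies env.tcp_to_grasp behind it (env.tcp_to_grasp is the distance from the TCP to the grasp point, in mm); z points along the fingers, y is the direction in which the jaws open and shut (so a half turn about z gives the same grasp; the last joint's range is limited). The gripper opens to 85 mm and grips with 20 to 120 N. Pads are 22 mm wide; open, the fingers measure 114 mm over their backs; the gripper's body (76 mm by 85 mm) begins 54 mm behind the grasp point. The pads swing forward as they close: fully open they stand 13 mm farther back than shut.
Start: joints at [1.141, 0.286, 1.577, -0, 1.279, -0.15], TCP at [186.374, 648.746, 231.325] pointing down, gripper open.
Joint ranges: [-2.77, 2.77], [-0.9, 2.22], [0.21, 2.48], [-1.53, 4.67], [0.24, 2.81], [-2.84, 2.84]. Speed limits (rad/s): [2.79, 2.79, 3.14, 3.14, 3.14, 3.14].

### API

Orientations are given as a rotation vector (axis times angle).
In Python, from plant import env, get_image, camera_model, spotter gives the robot as it stands.
- The arm moves only by the tool carry_out, never from a script. Its argument "steps" is text: rows parted by semicolons, each of 5 numbers parted by spaces: the finger opening in mm, from 0 to 85.4, then the shift along the tool's x, y, z in mm, then the turn about the tool's z in degrees. In form: hand x y z roll; .... A call has 1 to 12 rows; each row shifts and turns the commanded pose from where the row before left it, along the tool's axes as they then stand; what a row does not reach is not made up. A row lasts 1/12 s, in which the tool goes at most 41.7 mm and 7.16 degrees, less where a joint would pass 70% of its speed; a pose out of reach is approached as far as the arm can. A call with a gripper value outside its range is refused whole. The fingers move at their own pace and stop on an object; "newtons" is the grip in N (left out, the last holds). Time passes only in rows, so rows that do not move let the fingers close. It gives the time, the measured TCP pose, the force and the opening at its end, in the units of the state.
- env.get_obs(): the state, without advancing time (a new reading comes with each control period).
- get_image(name): name is "side" or "top"; returns (picture, depth): 384x512x3 uint8, blue, green, red; 384x512 float32, mm along the optical axis (not along the pixel's ray), 0 where there is no reading.
- camera_model(name): a dict with "fx", "fy", "cx", "cy" (pixels), "dist" ([k1, k2, p1, p2, k3] as OpenCV has them; the pictures are not rectified), "position" and "orientation" of the camera in the world. Camera axes: x right, y down, z forward; pixel columns grow to the right and rows downward; lengths in mm; the calibration is good to about 2 mm. A picture is of the moment at which its call begins. camera_model takes no time and is no camera call.
- env.sign_off(): hands the job in, once; it reports no verdict.
Trained networks look in the newest picture that a camera, given by its name, has taken for a name from the list of things; names that differ only in an ending like _2 or _b are one class to them, and where a whole thing is asked for, a point or a joint stands for the part that bears it (a point fixed in the world has none). Each returns a list of dicts, best first, with "conf" (0 to 1); they miss things now and then, are a little off and sometimes report something else, mostly with a low value. They report only what shows in the picture. A call takes as long as a camera call.
- spotter.outline_of(target, camera): "region" (384x512 bool, what is visible of it) and "extent" ([left, top, right, bottom] in pixels, round what is visible of it).
The state is a dict: "clock": time; "q": joint angles; "joint_vel": joint speeds; "tau": joint torques, N m; "eef_pos": TCP position; "tcp_rot": TCP orientation; "wrist_force": force on the tool from outside, world axes, zero at the start; "torque": the same for the moment, N m; "width": finger opening in mm.
Only numpy, scipy, OpenCV 4.12 (cv2) and the standard library are available. Lean on these libraries where they do the work, as an engineer would, in place of code of your own. Each camera call takes 0.05 s, during which the arm holds its last target. There are 200 camera calls.

### The job

Press the orange cover of the slide carrier down on the worktop until its latch keeps it shut by itself, and take the fingers off. Then lift the carrier by its blue grip, tilt it to match the sloped black face of the slide reader and press its underside gently flush on that face, square inside the white corner marks, with the glass slide over the green window and the grip at the lower edge. Finish while still holding it pressed flush there; leave the other things on the bench where they are.

Things in the scene. Friction and masses are not known exactly. Their poses are not given: they have to be found in the camera images.
- slide_carrier: Loose slide carrier, 0.2 kg: aluminium frame 72 (x) x 92 (y) x 6 mm, flat on the worktop, holding a glass slide (fixed in it). Origin: centre of its underside (plane z = 0). At the middle of its -x side stands the blue grip block, 19 (x) x 24 (y) mm, z = 6 to 41 mm, centred at x = -26.5. Cover over the +x part. Starts with the grip towards the robot, yaw within 0.4 rad.
- carrier_grip (a point): In the blue grip block, 34 mm above the carrier's underside, 7 mm below the block's top: place for the point between the pads. Axes as the carrier's. Grip across the 24 mm (fingers close along carrier y), fingertips at or above z = 14 mm to clear the cover.
- carrier_slide (a point): On the carrier's underside below the middle of the glass slide, 10 mm to +x of the carrier's origin; axes as the carrier's.
- carrier_cover (a joint): Cover angle, rad: 0 shut, 1.2 fully open; starts 0.5 to 0.9 open, leaning up and away from the grip. A weak spring lifts it; in the last 0.2 rad a lug at its free edge must be pushed past a spring nose in the grip block, which then keeps it shut (under 0.04). Pressing straight down with closed fingers at carrier x = +5, y = 0 mm takes 5 to 10 N and clears the grip.
- cover_edge (a point): On the top of the orange cover (40 x 74 x 4 mm frame, clear pane, smooth plastic), middle of its free edge, 42 mm from the hinge. The hinge runs along carrier y at x = +31, z = 9 mm. Shut, the cover reaches x = -11 mm and its top is at z = 12 mm.
- reader_window (a point): Centre of the 30 x 80 mm green window, on the surface of the reader's flat black face (104 x 128 mm), about 95 mm above the worktop. z: outward normal; y: level; x: up the slope, away from the robot. The face slopes down to the robot by 0.30 to 0.60 rad, clamped stiff. carrier_slide belongs on this point, axes parallel; white corner marks show the carrier's 72 x 92 mm place. Smooth, no ledge.
- label_tape: Bystander: beige roll of tape, 100 mm across, 25 mm high.
- tally_counter: Bystander: grey hand tally counter, 38x92x34 mm.
- strip_holder: Bystander: white strip holder, 52x90x34 mm.
- well_plate_b: Bystander: white 96-well plate, 86x128x14 mm.

How it is judged:
By the outcome, as a careful person would: the job done as asked, in the order asked, and still so for the second after the job is handed in, while the arm keeps its last pose, push and grip.
It also fails if it takes over 48 s, if anything falls off the work surface, if the arm or the gripper's body presses on something with over 40 N, if the wrist force passes 120 N, or if a joint passes its speed limit or range.

## Working session

There is one attempt and no reset: what is moved stays moved. The work goes in short steps, Python scripts to look and compute and a tool call to move; the robot and the scene stay as the last step left them, time stands still between calls to the robot, and variables do not carry over. Pictures are saved under pics/ and viewed, about 8 in all and at most 12, crops included, and the job is handed in when it is done.

Besides the shell and the picture viewer there is one more tool, called after ">>>" as name(argument=value, ...) on one line, values as JSON. carry_out: Moves the arm, as the interface text tells. Its arguments: {"type":"object","properties":{"steps":{"type":"string"},"newtons":{"type":"number"}},"required":["steps"]}

```bash
ls; mkdir -p pics; python3 - <<'E'
from plant import env,get_image,camera_model,spotter
import cv2,numpy as np
o=env.get_obs();print({k:np.round(v,3) for k,v in o.items()},env.tcp_to_grasp)
for n in("side","top"):
    im,d=get_image(n);cv2.imwrite(f"pics/{n}0.png",im);np.save(f"pics/{n}0.npy",d);m=camera_model(n);print(n,m)
E
```

```text
pics
{'clock': np.float64(0.0), 'q': array([ 1.141,  0.287,  1.578, -0.   ,  1.279, -0.15 ]), 'joint_vel': array([ 0.001, -0.   ,  0.001, -0.   ,  0.003, -0.   ]), 'tau': array([-1.0000e-03, -4.0597e+01, -2.9263e+01, -0.0000e+00,  6.0000e-03,
        0.0000e+00]), 'eef_pos': array([186.097, 648.146, 229.928]), 'tcp_rot': array([-0.438, -3.11 ,  0.004]), 'wrist_force': array([-1.218, -0.663, -0.265]), 'torque': array([ 0.036,  0.058, -0.021]), 'width': np.float64(85.71)} 18.700000000000003
side {'fx': 436.9800848323201, 'fy': 436.9800848323201, 'cx': 251.74404879821603, 'cy': 186.80893926558633, 'dist': array([-0.13002811,  0.        ,  0.        ,  0.        ,  0.        ]), 'position': array([105.89834507, 589.81831652, 420.26785125]), 'orientation': array([-0.54176525,  2.34531836, -1.54934511])}
top {'fx': 372.4680007688635, 'fy': 372.4680007688635, 'cx': 260.8062613741595, 'cy': 193.1770934045851, 'dist': array([0.00667147, 0.        , 0.        , 0.        , 0.        ]), 'position': array([ 415.44975766, -137.57341528,  944.06887827]), 'orientation': array([-2.19591061,  2.14612261, -0.12492865])}
```

View pics/top0.png

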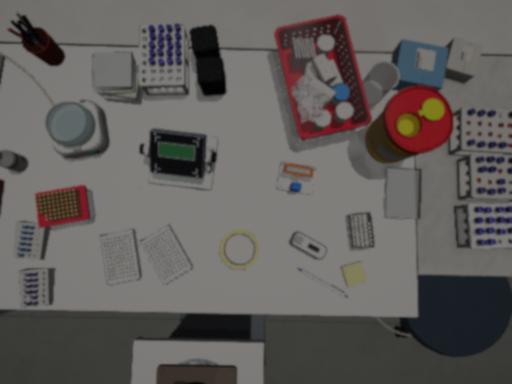

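View pics/side0.png

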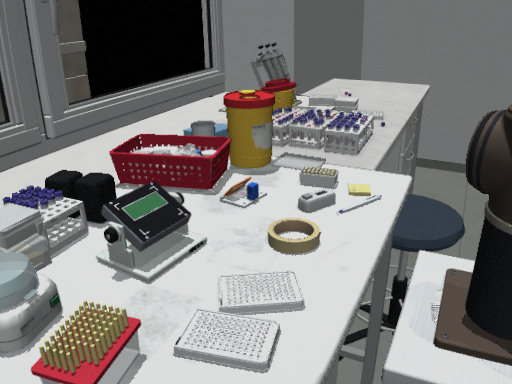

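```bash
cat > h.py <<'E'
from plant import env,get_image,camera_model,spotter
import cv2,numpy as np
from scipy.spatial.transform import Rotation as R
def world(cam,px,z):
    m=camera_model(cam);K=np.array([[m['fx'],0,m['cx']],[0,m['fy'],m['cy']],[0,0,1]])
    u=cv2.undistortPoints(np.asarray(px,float).reshape(-1,1,2),K,np.array(m['dist']))[:,0]
    z=np.asarray(z,float).reshape(-1,1)
    return R.from_rotvec(m['orientation']).apply(np.c_[u*z,z])+m['position']
def cloud(cam,mask,d):
    r,c=np.nonzero(mask&(d>0));return world(cam,np.c_[c,r],d[r,c])
def rays(cam,px):
    p=camera_model(cam)['position'];w=world(cam,px,np.ones(len(px)));return p,w-p
def onplane(cam,px,p0,n):
    p,v=rays(cam,px);return p+v*(((p0-p)@n)/(v@n))[:,None]
def proj(cam,P):
    m=camera_model(cam);K=np.array([[m['fx'],0,m['cx']],[0,m['fy'],m['cy']],[0,0,1]])
    r=R.from_rotvec(m['orientation']).inv()
    return cv2.projectPoints(np.asarray(P,float).reshape(-1,1,3),r.as_rotvec(),r.apply(-m['position']),K,np.array(m['dist']))[0][:,0]
def hsv(im,lo,hi,box):
    m=cv2.inRange(cv2.cvtColor(im,cv2.COLOR_BGR2HSV),lo,hi)>0
    b=np.zeros_like(m);l,t,r,bo=box;b[t:bo,l:r]=1;return m&b
E
python3 - <<'E'
from h import *
B={'side':dict(blue=(240,175,265,205),org=(215,170,265,205),green=(115,180,180,225),face=(95,175,200,252)),
'top':dict(blue=(280,175,310,200),org=(270,155,325,180),green=(145,130,215,170),face=(145,125,212,182))}
C=dict(blue=((100,120,40),(130,255,255)),org=((4,110,60),(20,255,255)),green=((45,60,30),(85,255,255)),face=((0,0,0),(180,255,70)))
for n in B:
    im=cv2.imread(f'pics/{n}0.png');d=np.load(f'pics/{n}0.npy')
    for k in C:
        m=hsv(im,*C[k],B[n][k]);P=cloud(n,m,d)
        print(n,k,m.sum(),len(P),np.round(np.median(P,0)),np.round(np.percentile(P,[3,97],axis=0)).tolist())
        if k in('green','face') :
            for _ in range(4):
                c=np.median(P,0) if _==0 else P.mean(0);w=np.linalg.svd(P-c,full_matrices=0)[2][2];w*=np.sign(w[2]);e=abs((P-c)@w);P=P[e<max(3,1.5*np.median(e))]
            print('   plane n',w,'tilt',np.arccos(w[2]),'yaw',np.arctan2(-w[1],-w[0]),c,len(P),e.mean())
        if k in('green','org','blue'):
            r=cv2.minAreaRect(np.argwhere(m)[:,::-1].astype(np.float32));print('   px',np.round(cv2.boxPoints(r),1).tolist())
S=cv2.imread('pics/side0.png')
a=cv2.resize(S[170:260,90:210],None,fx=5,fy=5,interpolation=cv2.INTER_CUBIC)
b=cv2.resize(S[165:215,210:275],None,fx=5,fy=5,interpolation=cv2.INTER_CUBIC)
T=cv2.imread('pics/top0.png');c=cv2.resize(T[150:205,265:330],None,fx=5,fy=5,interpolation=cv2.INTER_CUBIC)
out=np.zeros((600,800,3),np.uint8);out[:450,:600]=a;cv2.imwrite('pics/z1.png',out[:450,:600])
e=np.zeros((280,660,3),np.uint8);e[:250,:325]=b;e[:275,330:655]=c;cv2.imwrite('pics/z2.png',e)
E
```

```text
side blue 158 158 [ 527. -220.   28.] [[522.0, -235.0, 8.0], [538.0, -214.0, 42.0]]
   px [[247.0, 182.0], [257.0, 182.0], [257.0, 199.0], [247.0, 199.0]]
side org 95 95 [ 575. -229.   26.] [[557.0, -265.0, 8.0], [590.0, -197.0, 43.0]]
   px [[222.89999389648438, 191.5], [249.1999969482422, 175.6999969482422], [252.10000610351562, 180.5], [225.8000030517578, 196.3000030517578]]
side green 514 512 [601.  57.  96.] [[588.0, 19.0, 89.0], [613.0, 93.0, 103.0]]
   plane n [-0.4880251   0.04851412  0.87148028] tilt 0.5125837226600232 yaw -0.09908353715045748 [600.54948194  56.44132589  95.62660925] 511 0.7460338991399557
   px [[123.5999984741211, 208.1999969482422], [159.1999969482422, 190.39999389648438], [165.60000610351562, 203.1999969482422], [130.0, 221.0]]
side face 3377 3362 [593.  53.  78.] [[547.0, -31.0, 16.0], [777.0, 140.0, 113.0]]
   plane n [-0.01628949 -0.05121616  0.99855473] tilt 0.05377013696256321 yaw 1.2628599091947605 [596.2088051   62.59001604  76.77983945] 862 3.8546806486274066
top blue 66 66 [ 530. -228.   41.] [[522.0, -238.0, 37.0], [539.0, -218.0, 44.0]]
   px 
[... 234 characters left out ...]
67.1999969482422], [311.6000061035156, 177.60000610351562]]
top green 425 422 [600.  54.  95.] [[587.0, 17.0, 88.0], [613.0, 91.0, 103.0]]
   plane n [-0.50422662  0.04663401  0.86231131] tilt 0.5309798559991147 yaw -0.0922238583801386 [600.26229715  53.93313876  95.25643348] 408 1.031593224558692
   px [[158.0, 155.1999969482422], [159.39999389648438, 142.6999969482422], [194.1999969482422, 146.60000610351562], [192.8000030517578, 159.10000610351562]]
top face 2412 2401 [593.  51.  91.] [[550.0, -10.0, 66.0], [638.0, 113.0, 113.0]]
   plane n [-0.48798964  0.03563634  0.87212164] tilt 0.5112744468755204 yaw -0.0728974318228693 [592.48208297  54.63568313  90.45220556] 1918 0.9936579822979831
```

View pics/z1.png

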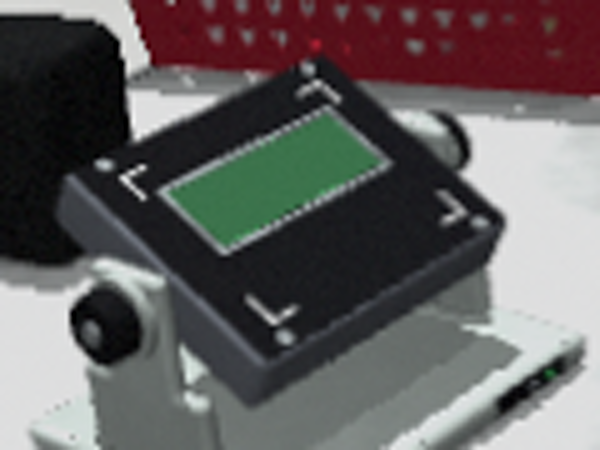

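View pics/z2.png

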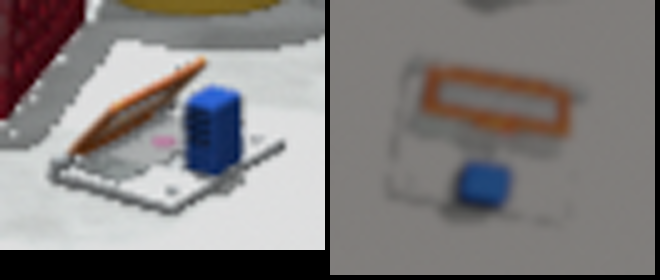

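```bash
cat > fit.py <<'E'
from h import *
from scipy.optimize import least_squares as LS
def axes(yaw,t): return R.from_euler('zy',[yaw,-t])   # x up slope
# reader
im={n:cv2.imread(f'pics/{n}0.png') for n in('side','top')};D={n:np.load(f'pics/{n}0.npy') for n in im}
G=((45,60,30),(85,255,255));Bx={'side':(115,180,180,225),'top':(145,130,215,170)}
gm={n:hsv(im[n],*G,Bx[n]) for n in im}
marks=np.array([[26,46,0],[26,-46,0],[-46,-46,0],[-46,46,0.]])
mpx=np.array([[122,180],[322,79],[463,215],[268,323]])/5+[90,170]-.4
tc=cv2.boxPoints(cv2.minAreaRect(np.argwhere(gm['top'])[:,::-1].astype(np.float32)))
PP=np.vstack([cloud(n,cv2.erode(gm[n].astype(np.uint8),np.ones((3,3)))>0,D[n]) for n in im])
def cen(n): return np.argwhere(gm[n])[:,::-1].mean(0)
def res(p):
    a=axes(p[3],p[4]);T=lambda q:a.apply(q)+p[:3]
    tp=proj('top',T([[0,40,0],[0,-40,0]]));c=cen('top')
    r=np.argwhere(gm['top'])[:,::-1].astype(float);dv=np.linalg.svd(r-r.mean(0),full_matrices=0)[2][0];dv*=np.sign(dv[0]);e=(tp[1]-tp[0])/np.linalg.norm(tp[1]-tp[0])
    return np.r_[(proj('side',T(marks))-mpx).ravel(),(proj('side',T([[0,0,0]]))[0]-cen('side')),(proj('top',T([[0,0,0]]))[0]-c),30*(e[0]*dv[1]-e[1]*dv[0]),((PP-p[:3])@a.as_matrix()[:,2])/len(PP)**.5*1.5]
if __name__=='__main__':
    s=LS(res,[600,55,95,-.09,.51],loss='soft_l1');print('reader',np.round(s.x,3),np.round(s.fun[:13],2),'sig',np.abs(s.fun[13:]).mean()*len(PP)**.5/1.5)
    # carrier
    sp=np.array([[52,175],[172,212],[285,145]])/5+[210,165]-.4   # near bottom corners
    sm=np.array([[36,46,3],[-36,46,3],[-36,-46,3.]])
    tpx=np.array([[80,60],[62,193],[242,215]])/5+[265,150]-.4
    tm=np.array([[36,46,6],[-36,46,6],[-36,-46,6.]])
    bt=np.array([154,183])/5+[265,150]-.4
    sb=np.array([[193,95],[217,85],[242,95],[213,172]])/5+[210,165]-.4
    sbm=np.array([[-17,12,41],[-17,-12,41],[-36,-12,41],[-36,12,6.]])
    rs=lambda p:(lambda T:np.r_[(proj('side',T(sm))-sp).ravel(),(proj('top',T(tm))-tpx).ravel(),(proj('top',T([[-27.5,0,38]]))[0]-bt)*2,(proj('side',T(sbm[3:]))-sb[3:]).ravel()])(lambda q:R.from_euler('z',p[2]).apply(q)+[p[0],p[1],0])
    s=LS(rs,[560,-232,-.15],loss='soft_l1');print('carrier',np.round(s.x,3),np.round(s.fun,1))
    for k,q in dict(press=[5,0,12],grip=[-26.5,0,34]).items(): print(k,R.from_euler('z',s.x[2]).apply(q)+[s.x[0],s.x[1],0])
E
python3 fit.py
```

```text
reader [ 6.00103e+02  5.60700e+01  9.51960e+01 -1.04000e-01  4.98000e-01] [ 1.85 -0.77 -0.75  3.57 -2.42  0.43  0.45 -2.53  0.58  0.05 -0.9  -0.04
  0.1 ] sig 1.2544713280795565
carrier [ 5.58768e+02 -2.33777e+02 -1.28000e-01] [-0.9  0.2  0.5 -0.3  0.1 -1.  -0.4 -1.  -0.8  0.  -1.   1.   1.  -0.3
  0.8  1.1]
press [ 563.72769992 -234.4133743    12.        ]
grip [ 532.48370094 -230.40556598   34.        ]
```

```bash
sed -i 's/proj(.side.,T(marks))-mpx/proj("side",T(marks+np.sign(marks)*p[5]))-mpx/; s/-.09,.51\]/-.09,.51,2]/' fit.py; python3 fit.py|head -3; python3 - <<'E'
from fit import *
for n,b in(('side',(215,170,265,205)),('top',(270,155,325,180))):
    m=hsv(im[n],(4,110,60),(20,255,255),b);P=cloud(n,m,D[n]);c=np.median(P,0);P=P[np.linalg.norm(P-c,axis=1)<50]
    v=np.linalg.svd(P-P.mean(0),full_matrices=0)[2];v0=v[0]*np.sign(v[0][1]);print(n,P.mean(0),'yaw',np.arctan2(-v0[0],v0[1]),v[2])
E
```

```text
reader [ 6.00343e+02  5.51690e+01  9.53090e+01 -9.50000e-02  5.10000e-01
  3.36300e+00] [-0.55 -1.61 -0.69  1.5   0.11  0.71  0.83 -0.54  0.79 -0.22 -0.52 -0.14
  0.34] sig 1.2614844540179695
side [ 574.44565774 -229.41743028   25.65311073] yaw -0.199134461039825 [-0.73737652  0.11413204 -0.66577004]
top [ 573.71330255 -236.23524506   27.6220827 ] yaw -0.13734762313286375 [-0.71543711  0.10484762 -0.69076531]
```

>>> carry_out(steps="0 -30 0 0 0; 0 -38 -12 0 0; 0 -38 -12 0 0; 0 -38 -14 0 0; 0 -38 -14 0 0; 0 -38 -14 0 0; 0 -38 -14 0 0; 0 -30 -30 0 -2; 0 -10 -39 0 -2; 0 0 -40 0 -2; 0 0 -40 0 -2; 0 0 -40 0 0", newtons=40)

```text
clock: 1.1
eef_pos: [410.9, 303.8, 230.4]
tcp_rot: [-0.218, -3.133, 0.001]
wrist_force: [1.0, -0.8, -0.3]
width: 0.1
```

>>> carry_out(steps="0 -16 -36 0 0; 0 -16 -37 0 0; 0 -16 -37 0 0; 0 -16 -37 0 0; 0 -16 -37 0 0; 0 -16 -37 0 0; 0 -16 -37 0 0; 0 -16 -37 0 0; 0 -16 -37 0 0; 0 -16 -37 0 0; 0 -16 -37 0 0; 0 -16 -37 10 0")

```text
clock: 2.1
eef_pos: [541.0, -162.2, 223.1]
tcp_rot: [0.22, 3.13, -0.002]
wrist_force: [1.2, 1.0, 1.1]
width: -0.2
```

>>> carry_out(steps="0 -16 -34 20 0; 0 -18 -20 25 0; 0 0 -14 30 0; 0 0 0 30 0; 0 0 0 20 0; 0 0 0 0 0; 0 0 0 0 0")

```text
clock: 2.68
eef_pos: [562.8, -230.4, 95.1]
tcp_rot: [-0.22, -3.13, -0.003]
wrist_force: [0.6, -0.2, 0.7]
width: -0.2
```

```bash
python3 - <<'E'
from h import *
o=env.get_obs();print(o['clock'],o['eef_pos'],o['tcp_rot'],o['wrist_force'])
im,d=get_image('side');cv2.imwrite('pics/s1.png',cv2.resize(im[120:230,190:310],None,fx=5,fy=5,interpolation=cv2.INTER_CUBIC))
im,d=get_image('top');cv2.imwrite('pics/t1.png',im)
E
```

```text
2.6833 [ 562.83814394 -230.42065      95.07894949] [-2.19954310e-01 -3.13032579e+00 -2.96145748e-03] [ 0.5718562  -0.23820744  0.68572433]
```

View pics/s1.png

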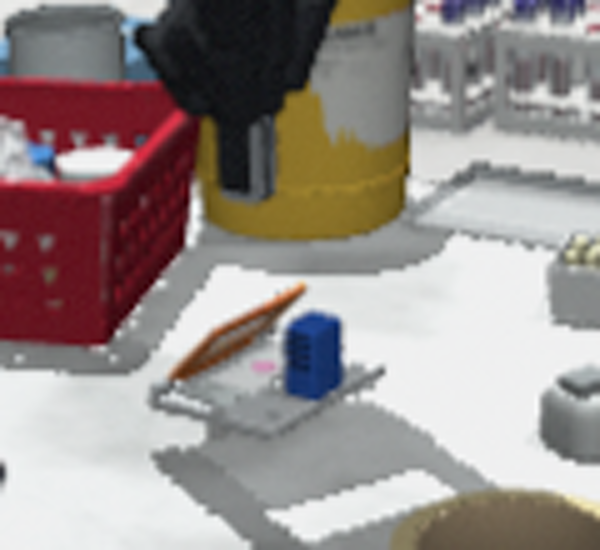

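>>> carry_out(steps="0 -1.5 -4.5 10 0; 0 0 0 10 0; 0 0 0 10 0; 0 0 0 8 0; 0 0 0 8 0; 0 0 0 8 0; 0 0 0 7 0; 0 0 0 6 0; 0 0 0 6 0; 0 0 0 4 0; 0 0 0 0 0")

```text
clock: 3.7
eef_pos: [564.5, -235.5, 18.8]
tcp_rot: [-0.22, -3.133, -0.001]
wrist_force: [0.3, 0.1, -0.6]
width: 0.4
```

>>> carry_out(steps="0 0 0 2 0; 0 0 0 2 0; 0 0 0 1 0; 0 0 0 1 0; 0 0 0 0 0; 0 0 0 0 0")

```text
clock: 4.2
eef_pos: [565.3, -236.1, 14.9]
tcp_rot: [0.22, 3.133, -0.001]
wrist_force: [-1.6, 0.5, 5.4]
width: -0.0
```

>>> carry_out(steps="0 0 0 1 0; 0 0 0 1 0; 0 0 0 1 0; 0 0 0 0 0; 0 0 0 0 0")

```text
clock: 4.62
eef_pos: [565.1, -236.0, 12.0]
tcp_rot: [0.22, 3.134, -0.001]
wrist_force: [-2.9, 1.1, 9.0]
width: 0.0
```

>>> carry_out(steps="0 0 0 1 0; 0 0 0 1 0; 0 0 0 0 0; 0 0 0 0 0")

```text
clock: 4.95
eef_pos: [565.1, -236.0, 11.8]
tcp_rot: [-0.219, -3.133, -0.0]
wrist_force: [-7.7, 3.0, 17.4]
width: -0.2
```

>>> carry_out(steps="0 0 0 -4 0; 0 0 0 -8 0; 0 0 0 -20 0; 0 0 0 -35 0; 0 0 0 -35 0; 60 33 0 -10 0; 60 0 0 0 0; 60 0 0 0 0; 60 0 0 0 0")

```text
clock: 5.7
eef_pos: [531.9, -230.9, 120.0]
tcp_rot: [-0.22, -3.133, -0.001]
wrist_force: [-0.2, -0.1, -0.5]
width: 48.1
```

```bash
python3 - <<'E'
from h import *
im,d=get_image('side');cv2.imwrite('pics/side2.png',im);np.save('pics/side2.npy',d);cv2.imwrite('pics/s2.png',cv2.resize(im[165:215,205:285],None,fx=8,fy=8,interpolation=cv2.INTER_CUBIC))
im,d=get_image('top');cv2.imwrite('pics/top2.png',im);np.save('pics/top2.npy',d)
E
```

```text
(no output)
```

View pics/s2.png

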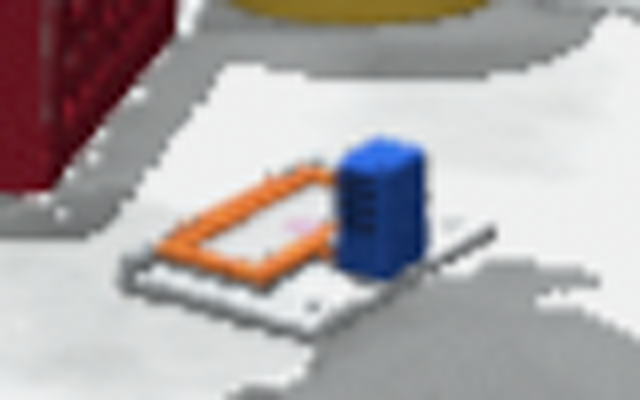

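```bash
python3 - <<'E'
from h import *
from scipy.optimize import least_squares as LS
px=np.array([[162,247],[262,282],[315,165],[310,325],[493,228],[380,278],[425,255],[340,165],[425,155],[380,140]])/8+[205,165]-.4
M=np.array([[30,37,12],[-11,37,12],[30,-37,12],[-36,46,5],[-36,-46,5],[-36,12,6],[-36,-12,6],[-17,12,41],[-36,-12,41],[-17,-12,41.]])
f=lambda p:(proj('side',R.from_euler('z',p[2]).apply(M)+[p[0],p[1],0])-px).ravel()
s=LS(f,[559,-234,-.13],loss='soft_l1');print(s.x,np.round(s.fun.reshape(-1,2),1).tolist())
print('grip',R.from_euler('z',s.x[2]).apply([-26.5,0,34])+[*s.x[:2],0])
E
```

```text
[ 5.57039459e+02 -2.32271384e+02 -1.88648476e-01] [[-1.4, -0.2], [-0.3, -0.4], [-0.6, -0.1], [-0.1, 1.1], [1.3, -0.4], [0.5, 1.3], [1.2, 0.7], [-1.5, -0.5], [0.9, -0.8], [-0.1, -0.7]]
grip [ 531.0096067  -227.30179849   34.        ]
```

>>> carry_out(steps="60 0.5 1.5 20 1; 60 0 0 25 0; 60 0 0 25 0; 60 0 0 20 0; 60 0 0 10 0; 60 0 0 4.5 0; 50 0 0 0 0; 40 0 0 0 0; 32 0 0 0 0; 26 0 0 0 0; 20 0 0 0 0; 15 0 0 0 0", newtons=30)

```text
clock: 6.8
eef_pos: [532.9, -230.3, 17.9]
tcp_rot: [0.247, 3.129, -0.002]
wrist_force: [-0.9, 0.1, 3.9]
width: 23.6
```

>>> carry_out(steps="15 0 0 0 0; 15 0 0 0 0; 15 0 0 0 0; 15 0 0 0 0", newtons=40)

```text
clock: 7.13
eef_pos: [532.9, -230.3, 17.9]
tcp_rot: [0.247, 3.129, -0.002]
wrist_force: [-0.2, 0.1, 5.5]
width: 23.4
```

>>> carry_out(steps="15 0 0 -3 0; 15 0 0 -6 0; 15 0 0 -15 0; 15 0 0 -25 0; 15 0 0 -35 0; 15 0 0 -35 0; 15 0 0 -35 0; 15 0 0 -20 0; 15 0 0 0 0; 15 0 0 0 0")

```text
clock: 7.97
eef_pos: [531.8, -229.5, 190.6]
tcp_rot: [0.247, 3.131, -0.001]
wrist_force: [-1.1, 0.4, -3.1]
width: 23.0
```

```bash
python3 - <<'E'
from h import *
o=env.get_obs();print(o['clock'],o['eef_pos'],o['tcp_rot'],o['wrist_force'],o['torque'],o['width'])
im,d=get_image('side');cv2.imwrite('pics/side3.png',im);np.save('pics/side3.npy',d)
p=proj('side',[o['eef_pos']])[0].astype(int);print(p)
a=im[max(0,p[1]-45):p[1]+45,p[0]-60:p[0]+60];print(max(0,p[1]-45),p[0]-60);cv2.imwrite('pics/s3.png',cv2.resize(a,None,fx=6,fy=6,interpolation=cv2.INTER_CUBIC))
E
```

```text
7.9667 [ 531.83613784 -229.45820616  190.63843957] [ 2.47119464e-01  3.13075287e+00 -8.92064115e-04] [-1.06406158  0.38813732 -3.14828019] [ 0.0023043   0.01826096 -0.02351062] 23.04477589049055
[250 119]
74 190
```

View pics/s3.png

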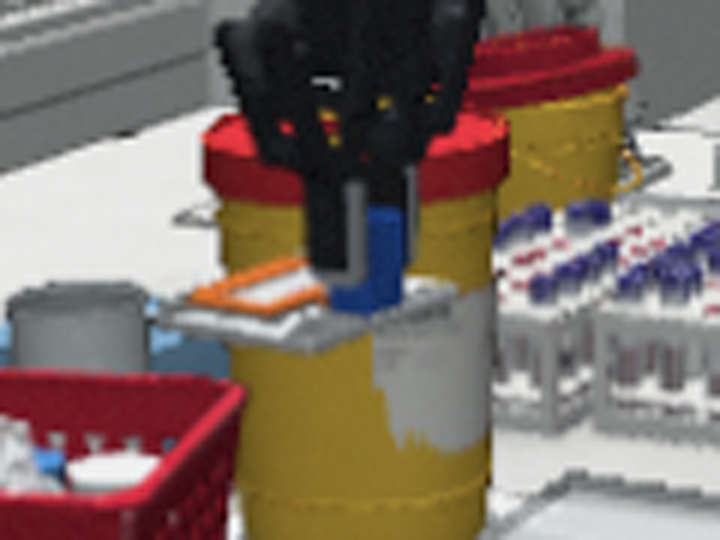

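```bash
cat > cfit.py <<'E'
from h import *
from scipy.optimize import least_squares as LS
def cfit(px,M,yaw,x0,pit=0.,wb=.3):
    # pose: origin xyz, pitch (pos = +x end up); soft prior on pitch only
    T=lambda p,q:R.from_euler('zy',[yaw,-p[3]]).apply(q)+p[:3]
    f=lambda p:np.r_[(proj('side',T(p,M))-px).ravel()]
    s=LS(f,[*x0,pit],loss='soft_l1');return s.x,s.fun.reshape(-1,2),T(s.x,np.array([[-26.5,0,34.]]))[0]
E
python3 - <<'E'
from cfit import *
px=np.array([[192,298],[265,315],[165,318],[312,348],[460,288],[368,312],[402,305]])/6+[190,74]-.4
M=np.array([[30,37,12],[-11,37,12],[36,46,4],[-36,46,3],[-36,-46,5],[-36,12,6],[-36,-12,6.]])
t=np.array([531.8,-229.5,190.6])
for yaw in(-.157,):
  x,r,g=cfit(px,M,yaw,[557,-232,174]);print(x,np.round(r,1).tolist(),g,R.from_euler('z',-yaw).apply(g-t))
E
```

```text
[ 5.82324508e+02 -2.80001137e+02  1.58370489e+02 -1.17205133e-02] [[-0.5, -0.1], [1.4, -0.9], [-0.3, 0.5], [0.2, -0.2], [-0.9, -0.1], [-0.1, 1.0], [0.4, -0.1]] [ 556.55072276 -275.85770811  192.67492071] [ 31.69460564 -41.91762578   2.07492071]
```

```bash
cat > cfit.py <<'E'
from h import *
from scipy.optimize import least_squares as LS
def cfit(px,M,yaw,tcp,pit=0.):
    # grip point = tcp + Rz(yaw)(dx,dy,dz), dy with 2 mm prior; pitch + = far end up
    T=lambda p,q:R.from_euler('zy',[yaw,-p[3]]).apply(np.asarray(q)-[-26.5,0,34])+tcp+R.from_euler('z',yaw).apply(p[:3])
    f=lambda p:np.r_[(proj('side',T(p,M))-px).ravel(),p[1]/2]
    s=LS(f,[0,0,18,pit],loss='soft_l1');return s.x,s.fun[:-1].reshape(-1,2),T
E
python3 - <<'E'
from cfit import *
px=np.array([[192,298],[265,315],[165,318],[312,348],[460,288],[368,312],[402,305]])/6+[190,74]-.4
M=np.array([[30,37,12],[-11,37,12],[36,46,4],[-36,46,3],[-36,-46,5],[-36,12,6],[-36,-12,6.]])
x,r,g=cfit(px,M,-.157,np.array([531.8,-229.5,190.6]));print(x,np.round(r,1).tolist())
E
```

```text
[ 2.72807229e-01 -3.29811799e-01  1.58059081e+01 -1.32886480e-02] [[-1.9, -0.2], [0.8, -0.9], [-1.9, 0.6], [-0.0, 0.2], [0.1, -0.3], [0.2, 1.1], [1.0, -0.2]]
```

>>> carry_out(steps="15 0 10 0 0; 15 1.5 20 0 0; 15 2 30 0 0; 15 2 35 0 0; 15 2 35 0 0; 15 2 35 0 0; 15 2 35 0 0; 15 2 35 0 0; 15 2 30 0 -1; 15 1 17 0 -1; 15 0 7.5 0 -1; 15 0 0 0 -0.5")

```text
clock: 9.02
eef_pos: [558.9, 61.0, 187.7]
tcp_rot: [-0.146, -3.134, -0.001]
wrist_force: [-0.3, -0.9, -2.2]
width: 23.5
```

>>> carry_out(steps="15 0 0 10 0; 15 0 0 10 0; 15 0 0 10 0; 15 0 0 0 0; 15 0 0 0 0")

```text
clock: 9.43
eef_pos: [559.4, 58.2, 158.4]
tcp_rot: [-0.154, -3.134, -0.0]
wrist_force: [-1.4, -0.6, -2.4]
width: 23.0
```

```bash
python3 - <<'E'
from h import *
o=env.get_obs();r=R.from_rotvec(o['tcp_rot']).as_matrix();print(o['clock'],o['eef_pos'],'yaw',np.arctan2(-r[0,1],r[1,1]),o['wrist_force'],o['torque'],o['width'])
im,d=get_image('side');cv2.imwrite('pics/side4.png',im);np.save('pics/side4.npy',d)
cv2.imwrite('pics/s4.png',cv2.resize(im[130:250,80:220],None,fx=5,fy=5,interpolation=cv2.INTER_CUBIC))
E
```

```text
9.4333 [559.39853385  58.19055595 158.38650002] yaw -0.09811684873811045 [-1.35146648 -0.62569868 -2.42078768] [0.00559028 0.12837436 0.04160373] 22.994551412969088
```

View pics/s4.png

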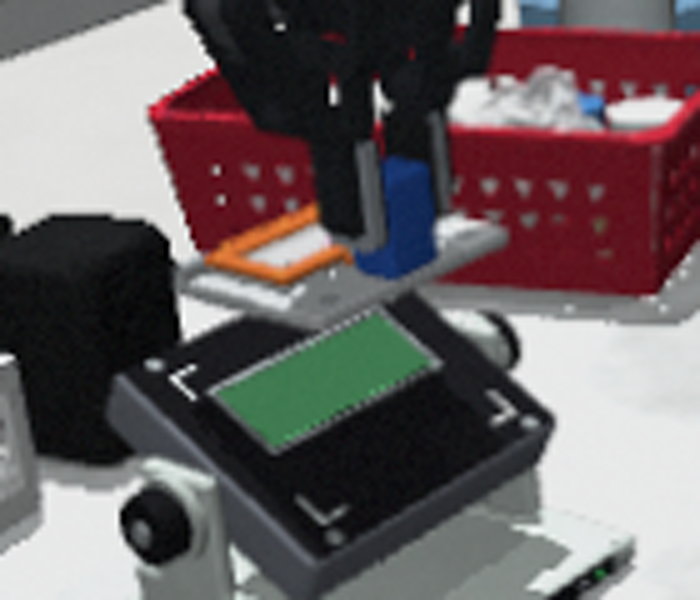

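>>> carry_out(steps="15 -1.2 1 10 0; 15 0 0 8 0; 15 0 0 6 0; 15 0 0 4 0; 15 0 0 0 0; 15 0 0 0 0", newtons=25)

```text
clock: 9.98
eef_pos: [561.5, 60.0, 131.8]
tcp_rot: [-0.151, -3.137, 0.0]
wrist_force: [0.2, 0.2, -1.9]
width: 23.4
```

>>> carry_out(steps="15 0 0 2 0; 15 0 0 2 0; 15 0 0 0 0", newtons=20)

```text
clock: 10.23
eef_pos: [561.6, 60.0, 128.1]
tcp_rot: [-0.151, -3.138, 0.0]
wrist_force: [-0.3, -0.6, -2.5]
width: 23.1
```

>>> carry_out(steps="15 1 0 2 0; 15 1 0 2 0; 15 1 0 2 0; 15 1 0 2.5 0; 15 0 0 0 0")

```text
clock: 10.65
eef_pos: [558.4, 60.4, 121.5]
tcp_rot: [0.151, 3.136, -0.0]
wrist_force: [-4.3, 0.8, 4.3]
width: 23.1
```

>>> carry_out(steps="15 0.7 0 2 0; 15 0.7 0 2.5 0; 15 0.7 0 2.5 0; 15 0.5 0 2.5 0; 15 0.5 0 2 0; 15 0.4 0 2 0; 15 0 0 0 0; 15 0 0 0 0")

```text
clock: 11.32
eef_pos: [553.8, 60.9, 107.6]
tcp_rot: [-0.151, -3.137, 0.0]
wrist_force: [-6.1, 1.0, 5.0]
width: 23.2
```

```bash
python3 - <<'E'
from h import *
o=env.get_obs();r=R.from_rotvec(o['tcp_rot']).as_matrix();print(o['clock'],o['eef_pos'],'yaw',np.arctan2(-r[0,1],r[1,1]),o['wrist_force'],o['torque'],o['width'])
im,d=get_image('side');cv2.imwrite('pics/side5.png',im);np.save('pics/side5.npy',d)
cv2.imwrite('pics/s5.png',cv2.resize(im[140:250,80:220],None,fx=5,fy=5,interpolation=cv2.INTER_CUBIC))
E
```

```text
11.3167 [553.83403465  60.85018923 107.57778323] yaw -0.09592422021448604 [-6.1249895   1.03329297  4.9875992 ] [-0.01118543  0.5427411   0.07898715] 23.210091559527775
```

View pics/s5.png

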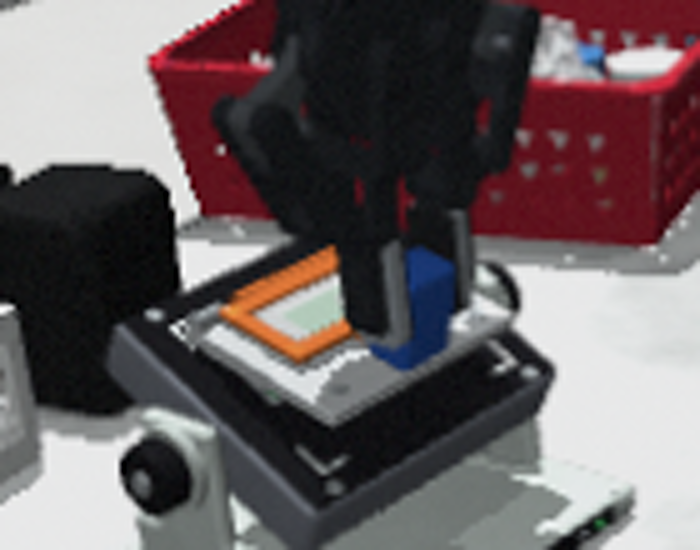

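>>> carry_out(steps="15 0.5 -0.5 2 0; 15 0.5 -0.5 2 0; 15 0.3 0 2 0; 15 0.2 0 2 0; 15 0 0 2 0; 15 0 0 2 0; 15 0 0 1 0; 15 0 0 0 0; 15 0 0 0 0")

```text
clock: 12.12
eef_pos: [552.0, 60.8, 94.1]
tcp_rot: [-0.151, -3.136, -0.002]
wrist_force: [-5.7, 2.9, 4.3]
width: 22.9
```

>>> carry_out(steps="15 0 0 1 0; 15 0 0 1 0; 15 0 0 0 0; 15 0 0 0 0")

```text
clock: 12.45
eef_pos: [552.0, 60.8, 92.2]
tcp_rot: [-0.151, -3.136, -0.002]
wrist_force: [-6.6, 2.4, 4.3]
width: 23.0
```

>>> carry_out(steps="15 0 0 1 0; 15 0 0 0 0; 15 0 0 0 0")

```text
clock: 12.7
eef_pos: [551.9, 60.8, 91.2]
tcp_rot: [-0.151, -3.136, -0.002]
wrist_force: [-6.1, 2.3, 6.2]
width: 23.3
```

>>> carry_out(steps="15 0.3 0 0.7 0; 15 0 0 0 0; 15 0 0 0 0")

```text
clock: 12.95
eef_pos: [551.9, 60.8, 90.6]
tcp_rot: [-0.151, -3.137, -0.002]
wrist_force: [-5.4, 3.2, 4.6]
width: 23.2
```

>>> carry_out(steps="15 0 0 0.7 0; 15 0 0 0 0; 15 0 0 0 0")

```text
clock: 13.2
eef_pos: [552.0, 60.8, 90.0]
tcp_rot: [-0.151, -3.137, -0.002]
wrist_force: [-6.3, 3.4, 5.8]
width: 23.5
```

```bash
python3 - <<'E'
from h import *
o=env.get_obs();r=R.from_rotvec(o['tcp_rot']).as_matrix();print(o['clock'],o['eef_pos'],'yaw',np.arctan2(-r[0,1],r[1,1]),o['wrist_force'],o['torque'],o['width'])
im,d=get_image('side');cv2.imwrite('pics/side6.png',im);np.save('pics/side6.npy',d)
cv2.imwrite('pics/s6.png',cv2.resize(im[170:250,90:200],None,fx=7,fy=7,interpolation=cv2.INTER_CUBIC))
E
```

```text
13.2 [551.98113129  60.7634458   90.03851084] yaw -0.09603413337852729 [-6.26048898  3.38041486  5.80555801] [0.36191174 0.44154746 0.07864864] 23.505473477538988
```

View pics/s6.png

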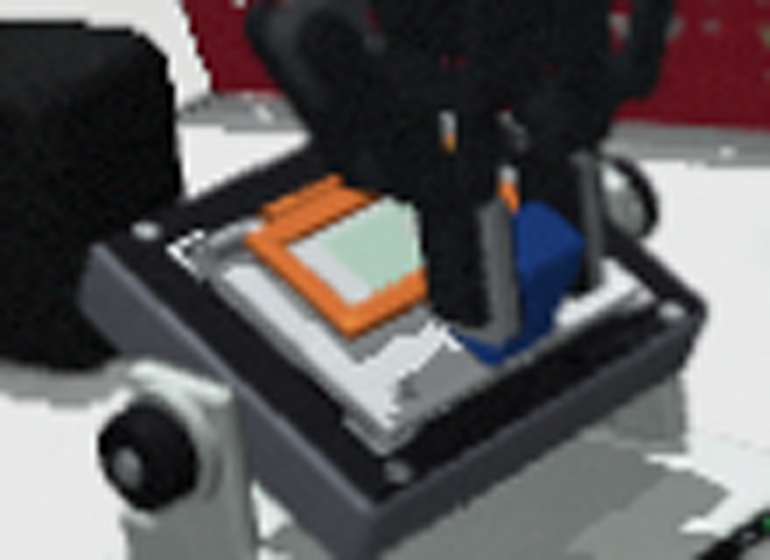

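```bash
cat > chk.py <<'E'
from h import *
import sys
def check(f):
    d0=np.load('pics/side0.npy');im0=cv2.imread('pics/side0.png');d=np.load(f+'.npy');im=cv2.imread(f+'.png')
    a=R.from_euler('zy',[-.095,-.51]);W=np.array([600.3,55.2,95.3])
    full=np.ones(d.shape,bool);b=np.zeros_like(full);b[172:252,92:200]=1
    P0=a.inv().apply(cloud('side',b,d0)-W);k=(abs(P0[:,2])<6)&(abs(P0[:,1])<58)&(P0[:,0]<45)&(P0[:,0]>-55)
    A=np.c_[P0[k,:2],np.ones(k.sum())]
    c=np.linalg.lstsq(A,P0[k,2],rcond=None)[0];e=P0[k,2]-A@c;q=abs(e)<3;c=np.linalg.lstsq(A[q],P0[k,2][q],rcond=None)[0];print('face plane',c,'tilt',.51+c[0],'n',q.sum(),e[q].std())
    h=cv2.cvtColor(im,cv2.COLOR_BGR2HSV)
    for nm,lo,hi in(('orange',(4,110,60),(20,255,255)),('light',(0,0,120),(180,60,255))):
        m=(cv2.inRange(h,lo,hi)>0)&b&(d>0)
        P=a.inv().apply(cloud('side',m,d)-W);hh=P[:,2]-(np.c_[P[:,:2],np.ones(len(P))]@c)
        k=(hh>2)&(hh<20)&(abs(P[:,0]+10)<45)&(abs(P[:,1])<52);P=P[k];hh=hh[k]
        if nm=='light':k=(hh<9.5)&(P[:,1]>18);P=P[k];hh=hh[k]
        A=np.c_[P[:,:2],np.ones(len(P))];s=np.linalg.lstsq(A,hh,rcond=None)[0];e=hh-A@s;q=abs(e)<2;s=np.linalg.lstsq(A[q],hh[q],rcond=None)[0]
        print(nm,len(P),'slope x,y',np.round(s,3),'h med',np.median(hh),'x',np.percentile(P[:,0],[1,50,99]).round(1),'y',np.percentile(P[:,1],[1,50,99]).round(1))
        for lo_ in range(-50,30,10):
            z=(P[:,0]>=lo_)&(P[:,0]<lo_+10)
            if z.sum()>5:print('  x',lo_,z.sum(),np.median(hh[z]).round(2))
if __name__=='__main__':check(sys.argv[1])
E
python3 chk.py pics/side6
```

```text
face plane [ 0.00280243 -0.0512261   0.05785304] tilt 0.5128024331311734 n 2463 0.9596389314343844
orange 207 slope x,y [-1.9000e-02 -3.0000e-03  1.1974e+01] h med 11.963627121537957 x [-23.4   4.4  21. ] y [-31.7  27.4  39.8]
  x -30 30 12.03
  x -20 41 12.39
  x -10 24 12.01
  x 0 33 11.83
  x 10 75 11.59
light 334 slope x,y [-4.000e-03 -3.500e-02  7.941e+00] h med 6.7216617890872055 x [-47.8 -25.8  16.7] y [18.4 38.7 48.8]
  x -50 56 7.31
  x -40 80 6.92
  x -30 66 6.57
  x -20 35 6.6
  x -10 39 6.5
  x 0 44 6.56
  x 10 12 6.29
```

```bash
python3 - <<'E'
from h import *
a=R.from_euler('zy',[-.095,-.51]);W=np.array([600.3,55.2,95.3])
s=6;x0,y0,w,hh=104,180,65,49
def rect(xa,xb,y,z):return np.array([[xa,y,z],[xb,y,z],[xb,-y,z],[xa,-y,z]])-[10,0,0]
def crop(f):
    return cv2.resize(cv2.imread(f)[y0:y0+60,x0:x0+66],None,fx=s,fy=s,interpolation=cv2.INTER_LANCZOS4)
def draw(im,P,c):
    p=(proj('side',a.apply(P)+W)-[x0,y0]+.5)*s-.5;cv2.polylines(im,[np.round(p*8).astype(int)],True,c,1,cv2.LINE_AA,3)
A=crop('pics/side0.png');B=crop('pics/side6.png')
draw(A,rect(-36,36,46,0),(0,0,255))
b2=B.copy();draw(b2,rect(-36,36,46,0),(0,0,255));draw(b2,rect(-36,36,46,6),(255,0,255));draw(b2,rect(-11,30,37,12),(0,255,0))
Z=np.hstack([A,b2]);print(Z.shape);cv2.imwrite('pics/z6.png',Z)
# plane slopes
d0=np.load('pics/side0.npy');im0=cv2.imread('pics/side0.png')
d6=np.load('pics/side6.npy');im6=cv2.imread('pics/side6.png')
def sl(im,d,lo,hi,n):
    m=hsv(im,lo,hi,(100,175,195,250));m=cv2.erode(m.astype(np.uint8),np.ones((2,2)))>0 if n!='org' else m
    P=a.inv().apply(cloud('side',m,d)-W);k=(abs(P[:,0]+8)<42)&(abs(P[:,1])<50)&(abs(P[:,2]-(12 if n=='org' else 0))<6);P=P[k];
    for _ in range(5):
        A=np.c_[P[:,:2],np.ones(len(P))];c=np.linalg.lstsq(A,P[:,2],rcond=None)[0];e=P[:,2]-A@c;P=P[abs(e)<2*e.std()+.2]
    print(n,len(P),c,e.std())
sl(im0,d0,(45,60,30),(85,255,255),'green');sl(im0,d0,(0,0,0),(180,255,60),'black');sl(im6,d6,(4,110,60),(20,255,255),'org')
E
```

```text
(360, 792, 3)
green 434 [ 0.00455147 -0.04992976  0.21878728] 0.8699581883540086
black 912 [ 0.00122446 -0.05035463 -0.05260804] 0.8814983721021861
org 193 [-0.01219545 -0.04483129 11.83861683] 0.8709377943205547
```

View pics/z6.png

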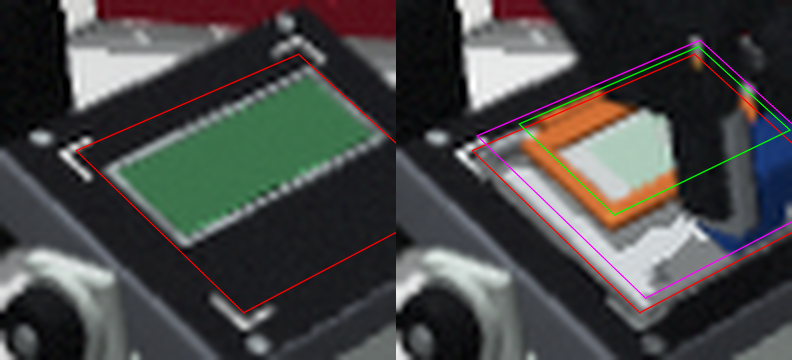

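```bash
sed -i "s/'zy'/'ZY'/" fit.py cfit.py chk.py; python3 fit.py | head -2; python3 - <<'E'
from fit import *
s=LS(res,[600,55,95,-.09,.51,2],loss='soft_l1').x
r2=lambda q:res(np.r_[s[:3],q[0],s[4:]])
for n in im:
    P=cloud(n,cv2.erode(gm[n].astype(np.uint8),np.ones((3,3)))>0,D[n]);c=P.mean(0);v=np.linalg.svd(P-c,full_matrices=0)[2];w=v[0]*np.sign(v[0][1]);print(n,c,'long axis',w,'yaw',np.arctan2(-w[0],w[1]))
E
```

```text
reader [ 6.00403e+02  5.50860e+01  9.53730e+01 -1.11000e-01  5.23000e-01
  2.60400e+00] [-0.21 -0.69 -0.22  0.66 -0.12 -0.13  0.28  0.24  0.79 -0.28 -0.49 -0.17
side [600.5717349   56.58659334  95.59196198] long axis [ 9.99801855e-02  9.94989414e-01 -1.67129983e-04] yaw -0.10014750827942208
top [600.09866482  53.96233927  95.18758869] long axis [ 0.08880999  0.99603699 -0.00480531] yaw -0.08892818091067073
```

```bash
python3 - <<'E'
from h import *
from scipy.optimize import least_squares as LS
W=np.array([600.4,55.1,95.4])
px=np.array([[248,240],[350,324],[385,427],[205,262],[650,290],[490,362],[585,240]])/7+[90,170]-.4
M=np.array([[30,37,12],[-11,37,12],[-36,46,6],[36,46,3],[-36,-46,3],[-36,12,6],[-36,-12,41.]])-[10,0,0]
def T(p,q):return R.from_euler('ZY',[-.111+p[2],-.523+p[3]]).apply(q)+R.from_euler('ZY',[-.111,-.523]).apply([p[0],p[1],p[4]])+W
f=lambda p:np.r_[(proj('side',T(p,M))-px).ravel(),p[4]/1.,p[3]/.05]
s=LS(f,np.zeros(5),loss='soft_l1');print(s.x.round(3),s.fun[:-2].reshape(-1,2).round(1).tolist())
print(f(np.zeros(5))[:-2].reshape(-1,2).round(1).tolist())
o=env.get_obs();G=o['eef_pos']+[.3,0,16];a=R.from_euler('ZY',[-.111,-.523]);print('grip in slide frame',a.inv().apply(G-W),'want -36.5 0 34')
E
sed -i 's/-.095,-.51\]/-.111,-.523]/;s/\[600.3,55.2,95.3\]/[600.4,55.1,95.4]/' chk.py; python3 chk.py pics/side6
```

```text
[-4.409 -0.154 -0.045  0.091 -0.185] [[-0.7, -1.3], [0.1, 1.0], [0.2, -0.1], [-1.6, -0.8], [0.5, 0.5], [0.2, 1.4], [0.8, -1.0]]
[[-1.4, -3.0], [-0.3, 0.5], [-0.2, -0.1], [-2.6, -2.9], [-1.8, -0.0], [-0.9, 1.1], [0.8, -0.2]]
grip in slide frame [-36.70174591   0.32985734  33.40900233] want -36.5 0 34
face plane [-0.01263189  0.00295151  0.0242367 ] tilt 0.4973681084895113 n 2457 0.9586543342848801
orange 207 slope x,y [-1.9000e-02 -4.0000e-03  1.1963e+01] h med 11.946763873324347 x [-23.4   4.4  21. ] y [-32.3  27.   39.2]
  x -30 30 12.02
  x -20 41 12.38
  x -10 24 12.0
  x 0 33 11.81
  x 10 75 11.58
light 332 slope x,y [-4.000e-03 -3.400e-02  7.878e+00] h med 6.706728506793819 x [-47.9 -25.9  16.6] y [18.3 38.4 48.5]
  x -50 56 7.3
  x -40 81 6.92
  x -30 64 6.51
  x -20 34 6.56
  x -10 39 6.49
  x 0 44 6.55
  x 10 12 6.28
```

```bash
cat > edge.py <<'E'
from h import *
import sys
from scipy.ndimage import map_coordinates
W=np.array([600.4,55.1,95.4])
def prof(im,p,q,n,chan,L=5,N=25):
    # mean profile across image segment p-q at offsets along unit normal n
    t=np.linspace(0,1,N)[:,None];o=np.linspace(-L,L,8*L+1)
    b=p+(q-p)*t;x=b[:,None,0]+o*n[0];y=b[:,None,1]+o*n[1]
    return o,map_coordinates(chan,[y,x],order=1).mean(0)
def run(f,tilt=-.515,yaw=-.105):
    im=cv2.imread(f);g=im.astype(float);a=R.from_euler('ZY',[yaw,tilt])
    E={'cover near bottom z8':([-11,34,8],[-11,12,8],[-1,0,0],g[...,2]-g[...,0]),
       'cover +y side z8':([-8,37,8],[25,37,8],[0,1,0],g[...,2]-g[...,0]),
       'cover far top z12':([30,34,12],[30,15,12],[1,0,0],g[...,2]-g[...,0]),
       'frame +y under z0':([-30,46,0],[25,46,0],[0,1,0],g.mean(2)),
       'frame near under z0':([-36,42,0],[-36,18,0],[-1,0,0],g.mean(2)),
       'frame near under right':([-36,-20,0],[-36,-42,0],[-1,0,0],g.mean(2))}
    for k,(p,q,dr,ch) in E.items():
        p,q,dr=map(np.array,(p,q,dr));P=proj('side',a.apply(np.array([p,q,p+dr*1.,])-[10,0,0])+W)
        e=P[1]-P[0];n=np.array([-e[1],e[0]])/np.linalg.norm(e);s=(P[2]-P[0])@n
        if s<0:n=-n;s=-s
        o,v=prof(im,P[0],P[1],n,ch);gr=np.diff(v);i=np.argsort(gr)[:1]
        gw=np.clip(-gr,0,None);j=i[0];w=slice(max(0,j-6),j+7);pos=(gw[w]*(o[:-1]+.125)[w]).sum()/gw[w].sum()
        print(f'{k}: edge off {pos:.2f}px = {pos/s:.2f} mm outward, strength {-gr[j]:.1f}', np.round(v[::4]).astype(int))
run(sys.argv[1])
E
python3 edge.py pics/side6.png
```

```text
cover near bottom z8: edge off 0.24px = 0.46 mm outward, strength 19.0 [  6  54 134 156 149  93  21  -4  -5  -6  -8]
cover +y side z8: edge off -0.01px = -0.01 mm outward, strength 22.1 [ 42  65 131 156 143  74   7  -6  -7  -8  -7]
cover far top z12: edge off 0.22px = 0.45 mm outward, strength 20.6 [145 157 150 115 106  69   3  -4  -4  -4  -3]
frame +y under z0: edge off -1.25px = -2.63 mm outward, strength 15.5 [191 206 208 186 129  93  53  30  28  28  28]
frame near under z0: edge off -0.07px = -0.13 mm outward, strength 9.6 [148 141 142 136 125  89  57  28  18  17  18]
frame near under right: edge off -0.55px = -1.10 mm outward, strength 20.2 [ 59 110 189 213 167  93  45  23  20  23  22]
```

>>> carry_out(steps="15 -0.2 0 0.7 0.3; 15 0 0 0 0.2; 15 0 0 0 0")

```text
clock: 13.5
eef_pos: [552.0, 60.9, 89.1]
tcp_rot: [-0.163, -3.136, -0.002]
wrist_force: [-5.2, 3.0, 5.2]
width: 23.5
```

>>> carry_out(steps="15 -0.3 0 0.7 0; 15 0 0 0 0; 15 0 0 0 0")

```text
clock: 13.75
eef_pos: [552.0, 60.8, 88.5]
tcp_rot: [-0.163, -3.135, -0.002]
wrist_force: [-6.9, 2.7, 4.8]
width: 23.1
```

```bash
python3 - <<'E'
from h import *
im,d=get_image('side');cv2.imwrite('pics/side7.png',im);np.save('pics/side7.npy',d)
E
python3 edge.py pics/side7.png; python3 chk.py pics/side7
```

```text
cover near bottom z8: edge off 0.57px = 1.11 mm outward, strength 18.8 [  0  28 121 155 153 116  43  -1  -5  -6  -6]
cover +y side z8: edge off 0.14px = 0.31 mm outward, strength 23.4 [ 40  55 119 154 148  90  13  -6  -7  -7  -7]
cover far top z12: edge off -0.08px = -0.17 mm outward, strength 16.6 [145 156 150 115  98  49   0  -4  -4  -4  -3]
frame +y under z0: edge off -0.93px = -1.96 mm outward, strength 15.3 [175 203 205 195 145 102  60  31  28  28  28]
frame near under z0: edge off 1.03px = 1.93 mm outward, strength 11.1 [154 145 136 135 134 104  67  28  16  16  18]
frame near under right: edge off -0.03px = -0.06 mm outward, strength 21.2 [ 52  80 141 202 201 125  59  26  23  27  23]
face plane [-0.01263189  0.00295151  0.0242367 ] tilt 0.4973681084895113 n 2457 0.9586543342848801
orange 208 slope x,y [ 1.0000e-03 -3.0000e-03  1.1485e+01] h med 11.431260175593987 x [-23.5   2.8  20. ] y [-32.2  26.8  39.3]
  x -30 33 11.17
  x -20 44 11.38
  x -10 22 11.61
  x 0 33 11.71
  x 10 74 11.44
light 350 slope x,y [ 0.032 -0.064  9.   ] h med 5.790026070159108 x [-47.5 -25.4  13.4] y [18.5 38.  48.7]
  x -50 60 5.64
  x -40 81 5.75
  x -30 61 5.31
  x -20 37 5.75
  x -10 53 6.82
  x 0 46 6.78
  x 10 9 5.32
```

>>> carry_out(steps="15 -0.3 0 0.7 0; 15 0 0 0 0; 15 -0.3 0 0.7 0; 15 0 0 0 0; 15 0 0 0 0")

```text
clock: 14.22
eef_pos: [552.0, 60.8, 88.3]
tcp_rot: [-0.163, -3.132, -0.002]
wrist_force: [-11.3, 3.7, 13.2]
width: 23.4
```

>>> carry_out(steps="15 -0.3 0 -0.4 0; 15 0 0 0 0; 15 0 0 0 0; 15 0 0 0 0")

```text
clock: 14.55
eef_pos: [552.0, 60.9, 88.4]
tcp_rot: [-0.163, -3.132, -0.002]
wrist_force: [-11.0, 3.7, 11.4]
width: 23.1
```

```bash
python3 - <<'E'
from h import *
im,d=get_image('side');cv2.imwrite('pics/side8.png',im);np.save('pics/side8.npy',d)
a=R.from_euler('ZY',[-.105,-.515]);W=np.array([600.4,55.1,95.4])
s=9;x0,y0=102,180
v=cv2.resize(im[y0:y0+62,x0:x0+88],None,fx=s,fy=s,interpolation=cv2.INTER_LANCZOS4)
for q,c in((np.array([[36,46,0],[-36,46,0],[-36,-46,0],[36,-46,0]]),(0,0,255)),):
    p=(proj('side',a.apply(q-[10,0,0])+W)-[x0,y0]+.5)*s-.5;cv2.polylines(v,[np.round(p).astype(int)],True,c,1)
cv2.imwrite('pics/s8.png',v);o=env.get_obs();print(o['clock'],o['eef_pos'],o['wrist_force'],o['torque'])
E
python3 edge.py pics/side8.png; python3 chk.py pics/side8|grep -v '  x'
```

```text
14.6 [552.01422605  60.82876686  88.34968873] [-11.78411644   2.99592753  12.42355973] [0.4465267  1.34214981 0.20785118]
cover near bottom z8: edge off 0.58px = 1.12 mm outward, strength 18.8 [  0  28 121 155 154 117  44   0  -4  -6  -7]
cover +y side z8: edge off 0.14px = 0.31 mm outward, strength 23.0 [ 39  54 117 154 148  90  13  -5  -7  -7  -7]
cover far top z12: edge off -0.09px = -0.18 mm outward, strength 16.6 [146 155 149 115  98  49   0  -4  -4  -4  -3]
frame +y under z0: edge off -0.91px = -1.93 mm outward, strength 15.3 [175 202 204 196 146 103  60  31  28  28  28]
frame near under z0: edge off 1.03px = 1.93 mm outward, strength 11.1 [145 139 134 135 131 102  66  27  17  17  18]
frame near under right: edge off -0.03px = -0.05 mm outward, strength 21.2 [ 52  79 141 202 202 125  59  25  22  27  23]
face plane [-0.01263189  0.00295151  0.0242367 ] tilt 0.4973681084895113 n 2457 0.9586543342848801
orange 209 slope x,y [1.2000e-02 5.0000e-03 1.1391e+01] h med 11.498922169804404 x [-23.6   3.1  20.2] y [-32.2  26.8  39. ]
light 344 slope x,y [ 0.028 -0.051  8.322] h med 5.661130054148593 x [-48.2 -25.6  13.4] y [18.5 38.8 48.5]
```

View pics/s8.png

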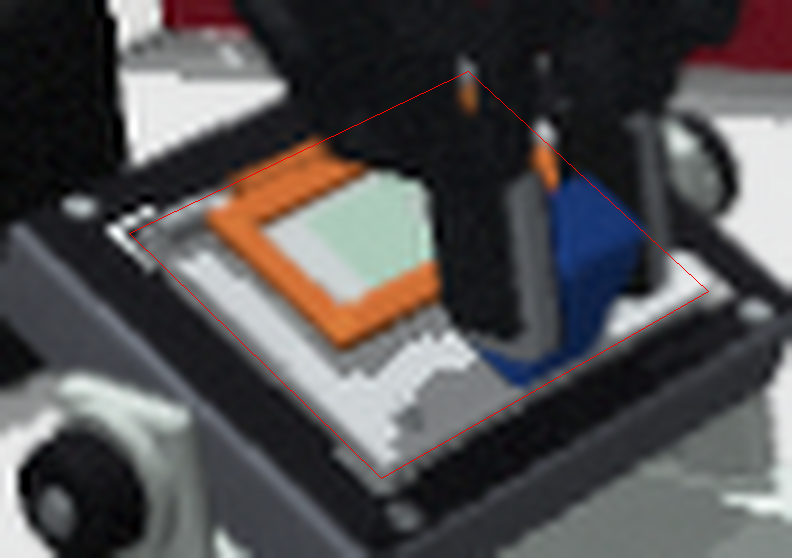

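>>> carry_out(steps="15 0 0 -0.6 0; 15 0 0 -0.6 0; 15 0 0 -0.6 0; 15 0 0 0 0; 15 0 0 0 0; 15 0 0 0 0")

```text
clock: 15.1
eef_pos: [552.6, 60.4, 88.8]
tcp_rot: [-0.164, -3.134, -0.002]
wrist_force: [-6.3, 2.3, 5.0]
width: 23.4
```

```bash
python3 - <<'E'
from h import *
im,d=get_image('side');cv2.imwrite('pics/side9.png',im);np.save('pics/side9.npy',d)
o=env.get_obs();f=o['wrist_force'];print(o['clock'],o['eef_pos'],f,'normal,up',R.from_euler('ZY',[-.105,-.515]).inv().apply(f))
E
python3 edge.py pics/side9.png|cut -d, -f1; python3 chk.py pics/side9|grep -v '  x'
```

```text
15.15 [552.59977654  60.42317017  88.8029876 ] [-6.05912294  1.70468385  3.91773322] normal,up [-3.47003776  1.06025589  6.4654657 ]
cover near bottom z8: edge off 0.22px = 0.42 mm outward
cover +y side z8: edge off -0.03px = -0.07 mm outward
cover far top z12: edge off 0.30px = 0.60 mm outward
frame +y under z0: edge off -1.12px = -2.35 mm outward
frame near under z0: edge off -0.20px = -0.38 mm outward
frame near under right: edge off -0.38px = -0.76 mm outward
face plane [-0.01263189  0.00295151  0.0242367 ] tilt 0.4973681084895113 n 2457 0.9586543342848801
orange 207 slope x,y [-9.0000e-03  6.0000e-03  1.1308e+01] h med 11.391013545640561 x [-22.8   4.1  21.3] y [-31.3  26.5  39.2]
light 349 slope x,y [ 0.027 -0.066  8.926] h med 5.893163196847018 x [-47.3 -24.4  15.2] y [18.4 38.1 48.6]
```

>>> carry_out(steps="15 -0.2 0 0.5 0; 15 0 0 0.3 0; 15 0 0 0 0; 15 0 0 0 0; 15 0 0 0 0; 15 0 0 0 0")

```text
clock: 15.65
eef_pos: [552.6, 60.4, 88.7]
tcp_rot: [-0.164, -3.133, -0.001]
wrist_force: [-8.4, 1.9, 8.1]
width: 23.4
```

```bash
python3 - <<'E'
from h import *
im,d=get_image('side');cv2.imwrite('pics/sidea.png',im);np.save('pics/sidea.npy',d)
o=env.get_obs();f=o['wrist_force'];print(o['clock'],o['eef_pos'],f,'up,y,normal',R.from_euler('ZY',[-.105,-.515]).inv().apply(f))
E
python3 edge.py pics/sidea.png|cut -d, -f1; python3 chk.py pics/sidea|grep -v '  x'
python3 -c "
from plant import env
print(env.sign_off())"
```

```text
15.7 [552.60075523  60.44906315  88.7428757 ] [-9.66780806  1.13185692  7.78864003] up,y,normal [-4.63454772  0.1123677  11.57233197]
cover near bottom z8: edge off 0.24px = 0.46 mm outward
cover +y side z8: edge off -0.01px = -0.03 mm outward
cover far top z12: edge off 0.30px = 0.61 mm outward
frame +y under z0: edge off -1.11px = -2.35 mm outward
frame near under z0: edge off -0.20px = -0.37 mm outward
frame near under right: edge off -0.38px = -0.75 mm outward
face plane [-0.01263189  0.00295151  0.0242367 ] tilt 0.4973681084895113 n 2457 0.9586543342848801
orange 207 slope x,y [-4.0000e-03 -2.0000e-03  1.1424e+01] h med 11.428678890148598 x [-23.1   3.3  21. ] y [-32.4  25.9  39.5]
light 345 slope x,y [ 0.014 -0.048  7.873] h med 5.77568839301862 x [-47.  -24.6  13.8] y [18.4 37.8 47.6]
the job is handed in; nothing more can be done
None
```

The carrier is held pressed on the reader face with its cover latched, and I handed the job in at 15.7 s. `sign_off` gave no verdict.

- **Cover:** I pressed it with closed fingers (5 N, then 9 N, then up to 17 N once it had bottomed) and lifted away. A picture then showed it staying shut by itself.
- **Carrier:** I lifted it by the blue grip and let it pivot between the pads against the sloped face. I stopped when the force rose sharply and the movement stopped. Then I eased off so it slid about 0.7 mm up the slope to centre.

**Last checks:**
- **Fit on the marks:** cover edges were within about 0.6 mm of their expected place along the slope and 0.1 mm across it.
- **Flushness:** the cover was parallel to the face within about 0.004 rad in the depth image.
- **Press:** the final push measured about 11.6 N along the face normal.

**Checks that disagreed:**
- **Frame side edge:** the underside edge on the +y side read about 2.3 mm inside its expected line. It is a dark edge beside the marks, so I trusted the cover edges instead.
- **Frame depth:** the pale frame gave a noisier sideways slope, about 0.05 rad, which I put down to mixed pixels.
- **Face tilt:** estimates ran from about 0.50 to 0.52 rad.

I did not re-measure the bystanders. No contact with them was seen in the pictures, and none of the moves were planned near them.

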